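Refit the coolant strainer insert: push against the spring, quarter turn to lock

TASK

The strainer insert of the torch coolant line has been cleaned and stands on the bench: put it back into its open strainer pot with its lugs in the notches of the bayonet ring, push it in against the spring, turn it clockwise about a quarter turn to its stop and let go, so that it springs up into its locking pockets and stays locked. Find the notches and the stop by feel and do not force it, neither down nor round: a light hand while searching, then just enough to beat the spring. Leave everything else on the bench where it is.

Things in the scene. Friction and masses are not known exactly. Their poses are not given: they have to be found in the camera images.
- pot: Fixed strainer pot; origin under its base. Upright aluminium cup, 68 mm wide at the head and 120 mm tall, on a dark 130 x 110 mm base plate with four bolts; a brass pipe with valve on either side, along +y and -y, reaches 110 mm out and stays below 70 mm. In the pot, below the bayonet ring, a guide bore of 34.4 mm keeps the insert upright.
- pot_mouth (a point): Centre of the pot's open mouth, level with its rim; z up. Just inside is a brass bayonet ring, screwed tight: 34 mm bore, 7 mm thick, top level with the rim, with two opposite notches (9.5 mm wide at the bore, 13 mm at the wall, radius 24 mm) for the lugs. How the ring is clocked differs from pot to pot: the line of the notches is somewhere within 35 degrees either way of this point's x axis.
- ring_under (a point): On the pot's axis, 7 mm below the rim: underside of the ring. Lugs pushed through the notches and wholly below it can be turned clockwise seen from above (anticlockwise is blocked). 80 degrees on, a pocket (10 mm wide at the bore) is cut 3 mm up into the underside; there the spring lifts the lugs in and they are locked. A solid stop stands just beyond, 4 degrees past a centred lug. z up.
- seat_rest (a point): On the pot's axis, 34 mm below the rim: where the top of the round sprung steel seat inside the pot is at rest; it can be pushed 20 mm down. It meets the insert's foot and pushes it up: 4 N at first contact, 0.7 N more per mm, so about 9 N when the insert is locked and 12.5 N when pushed right down.
- insert_center (a point): Centre (40 mm above its foot) of the loose strainer insert, standing upright on the bench: 80 mm tall, 0.1 to 0.2 kg; mesh stem 32 x 46 mm with tapered foot, grey cap 56 mm wide and 8 mm thick, grip bar on top. z up, x along bar and lugs; half a turn makes no difference. Height against the rim: 8 mm over it with the lugs standing on the ring, 6 over as the foot meets the spring, 1 mm under when locked, 6 mm under at the bottom.
- bar (a point): Middle of the insert's upright grip bar on top of the cap, 67 mm above the foot: 50 mm long (along x), 14 mm wide (along y), 26 mm tall, from 54 mm (the cap's top) to 80 mm above the foot. Gripped across its width. The cap's underside, 46 mm above the foot, lands on the rim when the insert is pushed right down.
- lugs (a point): Level of the middle of the insert's two brass lugs, on its axis, 34.5 mm above the foot. The lugs stand out from the stem on +x and -x, under the ends of the bar, to radius 22.5 mm, 8 mm wide and 5 mm tall; their tops are 9 mm below the cap's underside, so pushed right down they clear the ring by 2 mm. Lugs and ring are damaged by more than 60 N between insert and pot.
- workpiece: Bystander, to be left alone: work piece: an 80 x 80 x 8 mm steel plate with an 80 mm length of rusty 48 mm pipe standing on it. Origin at the centre of its underside.
- bolt: Bystander, to be left alone: hex bolt, 70 mm long, lying near the front of the bench. Origin at the centre of its underside.
- magnet: Bystander, to be left alone: flat grey welding magnet, 100 x 55 x 16 mm. Origin at the centre of its underside.
- hammer: Bystander, to be left alone: hammer lying towards the back. Origin at the centre of its underside.
- brush: Bystander, to be left alone: wire brush lying to the front right. Origin at the centre of its underside.
- plug: Bystander, to be left alone: round screw plug, 50 mm wide and 42 mm tall, with a threaded shank, standing on the bench; it has no lugs and no grip bar and is not wanted. Origin at the centre of its underside.
- cups: Bystander, to be left alone: open tin, 68 mm wide and 45 mm tall, holding ceramic torch nozzles. Origin at the centre of its underside.

How it is judged:
By the outcome, as a careful person would: the job done as asked, in the order asked, and still so for the second after the job is handed in, with the robot touching nothing.
It also fails if it takes over 72 s, if anything falls off the work surface, if the arm or the gripper's body presses on something with over 40 N, if the wrist force passes 120 N, or if a joint passes its speed limit or range.

ROBOT

A 6-joint arm with a two-finger parallel gripper is mounted at the origin on the work surface. World frame = base frame: x ahead of the robot, y to its left, z up, the work surface at z = 0. Lengths are in mm, angles in rad, forces in N, time in s.
With the tool pointing down it reaches from about 325 to 875 mm from the base axis. Payload 4.4 kg.
Tool frame: the origin (TCP) lies on the centre line of the jaws, within the pads' length; the fingertips stand ahead of it and the grasp point (between the pads) lies 6 mm ahead of it (ctrl.tcp_to_tips is the z of the fingertips in the tool frame, in mm); z points along the fingers, y is the direction in which the jaws open and shut (so a half turn about z gives the same grasp; the last joint's range is limited). The gripper opens to 85 mm and grips with 20 to 120 N. Pads are 22 mm wide; open, the fingers measure 114 mm over their backs; the gripper's body (76 mm by 85 mm) begins 54 mm behind the grasp point. The pads swing forward as they close: fully open they stand 13 mm farther back than shut.
Start: joints at [-1.468, 0.207, 1.542, -0, 1.393, -0.15], TCP at [143.804, -556.73, 256.282] pointing down, gripper open.
Joint ranges: [-2.73, 2.73], [-0.86, 2.22], [0.23, 2.46], [-1.11, 4.25], [0.08, 2.63], [-2.82, 2.82]. Speed limits (rad/s): [2.79, 2.79, 3.14, 3.14, 3.14, 3.14].

INTERFACE

Orientations are given as a 3x3 rotation matrix whose columns are the frame's x, y, z axes.
In Python, from plant import ctrl, sensors, optics gives the robot as it stands. Calls block until the motion is done:
- ctrl.move_ptp(position, orientation): joint-space move of the TCP to a pose.
- ctrl.move_l(position, rot=None, vel=150, threshold=None): straight line of the TCP; rot=None keeps the orientation; vel is the mean speed in mm/s. With threshold (N) it stops when the force on the tool has changed by that much, and returns True; else False.
- ctrl.set_joints(angles): joint-space move.
- ctrl.gripper_to(opening, force=None): finger opening in mm; force is the grip in N (None keeps the last); returns when the fingers have stopped.
- ctrl.hold(seconds).
- ctrl.solve_ik(position, orientation): joint angles nearest the present ones, or None.
- sensors.read_state(): the state.
- optics.grab_frame(name): name is "side" or "top"; returns (picture, depth): 400x640x3 uint8, red, green, blue; 400x640 float32, mm along the optical axis (not along the pixel's ray), 0 where there is no reading.
- optics.camera_params(name): a dict with "mtx" (3x3 intrinsics, pixels), "k1" (the pictures are not rectified: a ray, as slopes to the right and down, at radius r is drawn at 1 + k1 r^2 times it, then the intrinsics apply), "R" (3x3) and "t" (3): a world point X has camera coordinates R X + t. Camera axes: x right, y down, z forward; pixel columns grow to the right and rows downward; lengths in mm; the calibration is good to about 2 mm. A picture is of the moment at which its call begins. camera_params takes no time and is no camera call.
A pose or a line that the arm cannot do raises ctrl.MotionError and nothing moves.
- ctrl.finish_job(): hands the job in, once; it reports no verdict.
The state is a dict: "t": time; "q": joint angles; "qvel": joint speeds; "tau": joint torques, N m; "eef_pos": TCP position; "eef_rot": TCP orientation; "force": force on the tool from outside, world axes, zero at the start; "wrist_torque": the same for the moment, N m; "grip_width": finger opening in mm.
Only numpy, scipy, OpenCV 4.12 (cv2) and the standard library are available. Lean on these libraries where they do the work, as an engineer would, in place of code of your own. Each camera call takes 0.05 s, during which the arm holds its last target.

## Working session

There is one attempt and no reset: what is moved stays moved. The work goes in short steps, each a Python script; the robot and the scene stay as the last script left them, time stands still between calls to the robot, and variables do not carry over. Pictures are saved under pics/ and viewed, and the job is handed in when it is done.

```bash
ls; mkdir -p pics
python3 - <<'E'
from plant import ctrl, sensors, optics
import cv2,numpy as np
for n in("top","side"):
    p,d=optics.grab_frame(n); cv2.imwrite(f"pics/{n}0.png",p[:,:,::-1]); np.save(f"pics/{n}0_d.npy",d); np.save(f"pics/{n}0_p.npy",p)
    c=optics.camera_params(n); print(n,{k:np.round(v,3).tolist() for k,v in c.items()}, (d>0).mean())
s=sensors.read_state(); print(s["t"],s["force"],s["grip_width"],ctrl.tcp_to_tips)
E
```

```text
pics
top {'mtx': [[422.345, 0.0, 321.017], [0.0, 422.345, 194.879], [0.0, 0.0, 1.0]], 'k1': -0.075, 'R': [[0.009, -1.0, 0.003], [-0.995, -0.009, -0.095], [0.095, -0.002, -0.995]], 't': [2.706, 591.828, 1147.519]} 0.99597265625
side {'mtx': [[498.252, 0.0, 315.867], [0.0, 498.252, 197.954], [0.0, 0.0, 1.0]], 'k1': 0.02, 'R': [[0.989, -0.148, 0.001], [-0.093, -0.631, -0.77], [0.114, 0.762, -0.638]], 't': [-567.59, 157.977, 1145.819]} 0.99601953125
0.1 [ 0.10704916 -0.44713139  0.31054133] 85.22292472207421 25.0
```

View pics/top0.png

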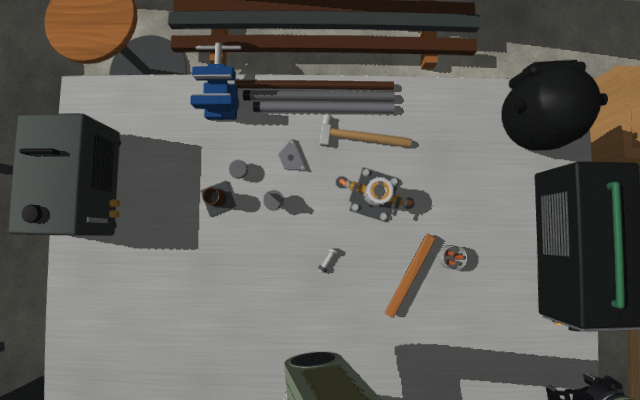

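View pics/side0.png

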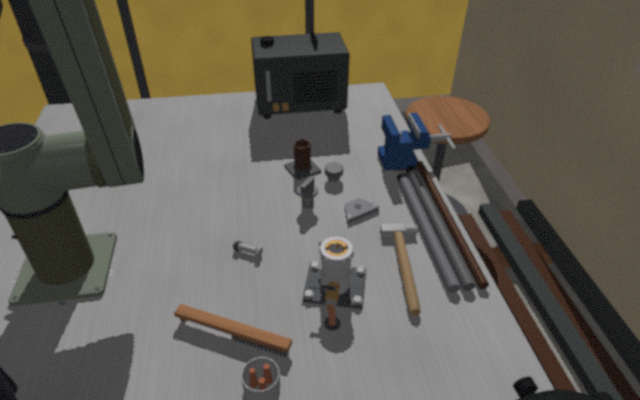

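The top view shows the pot at about (380,190) and two grey round things at (238,170) and (274,200). In the side view the one at (308,190) has a bar. I'll enlarge both areas.

Run:
```python
import cv2,numpy as np
t=cv2.imread("pics/top0.png"); s=cv2.imread("pics/side0.png")
def z(a,x,y,w,h,k): return cv2.resize(a[y:y+h,x:x+w],None,fx=k,fy=k,interpolation=cv2.INTER_CUBIC)
a=z(t,220,145,100,75,4); b=z(t,330,150,100,75,4); c=z(s,270,130,100,100,4)[:300]; c=z(s,270,150,100,75,4); d=z(s,290,230,100,75,4)
cv2.imwrite("pics/z1.png",np.vstack([np.hstack([a,b]),np.hstack([c,d])]))
```

```text
(no output)
```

View pics/z1.png

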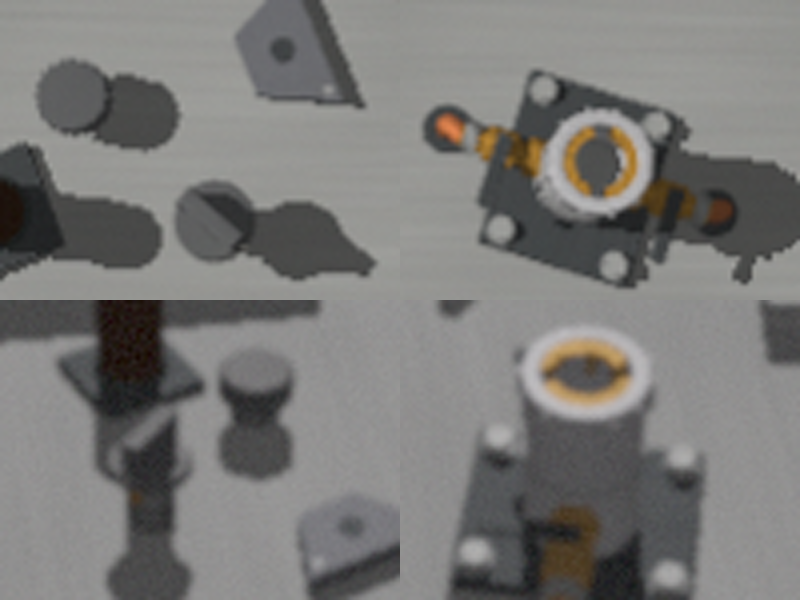

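The insert is at about (274,200) top and the plug at (238,170). The ring's gold arcs sit left and right in the top view, so the notches lie roughly along the image's vertical. Next I measure with the depth.

```bash
cat > h.py <<'E'
import numpy as np, cv2
from plant import ctrl, sensors, optics
def rays(c,uv):
    uv=np.asarray(uv,float).reshape(-1,2); K=c["mtx"]
    D=((uv-[K[0,2],K[1,2]])/[K[0,0],K[1,1]]); rd=np.linalg.norm(D,axis=1); r=rd.copy()
    for _ in range(20): r=rd/(1+c["k1"]*r*r)
    D=D*(r/np.where(rd>0,rd,1))[:,None]
    return np.c_[D,np.ones(len(D))]
def world(c,uv,d):  # depth mm
    X=rays(c,uv)*np.asarray(d).reshape(-1,1); return (X-c["t"])@c["R"]
def onplane(c,uv,z):
    d=rays(c,uv)@c["R"]; o=-c["R"].T@c["t"]; return o+d*((z-o[2])/d[:,2])[:,None]
def cloud(n,d):
    c=optics.camera_params(n); v,u=np.mgrid[0:400,0:640]
    return world(c,np.c_[u.ravel(),v.ravel()],d.ravel()).reshape(400,640,3)
def circ(P):
    A=np.c_[P[:,:2],np.ones(len(P))]; s=np.linalg.lstsq(A,(P[:,:2]**2).sum(1),rcond=None)[0]
    return s[0]/2,s[1]/2,np.sqrt(s[2]+(s[0]/2)**2+(s[1]/2)**2)
E
python3 - <<'E'
from h import *
for n in("top","side"):
    c=optics.camera_params(n); d=np.load(f"pics/{n}0_d.npy"); p=np.load(f"pics/{n}0_p.npy").astype(int); W=cloud(n,d)
    b=W[(abs(W[...,2])<15)&(W[...,0]>300)&(W[...,0]<800)&(abs(W[...,1])<300)]; print(n,"bench z",np.median(b[:,2]),b[:,2].std())
    box=(0,0,0,0)
    (x0,x1,y0,y1)=(225,310,150,225) if n=="top" else (285,350,150,225)
    S=np.zeros((400,640),bool); S[y0:y1,x0:x1]=1
    m=S&(W[...,2]>30)&(W[...,2]<100); k,l,st,ce=cv2.connectedComponentsWithStats(m.astype(np.uint8))
    for i in range(1,k):
        if st[i,4]<15: continue
        q=W[l==i]; print("comp",st[i].tolist(),ce[i].round(1),np.median(q,0).round(1),q[:,2].max().round(1))
        t=q[q[:,2]>68]
        if len(t)>8:
            (cx,cy),(w,h),a=cv2.minAreaRect(t[:,:2].astype(np.float32)); e,v=np.linalg.eigh(np.cov(t[:,:2].T)); print("  top z>68",len(t),t.mean(0).round(1),np.median(t[:,2]),(cx,cy,w,h,a),"pca",np.degrees(np.arctan2(v[1,1],v[0,1])),np.sqrt(e*12))
        t=q[(q[:,2]>46)&(q[:,2]<62)]
        if len(t)>5: print("  cap",len(t),np.median(t,0).round(1))
    S[:]=0
    (x0,x1,y0,y1)=(340,420,150,230) if n=="top" else (300,380,225,300)
    S[y0:y1,x0:x1]=1
    m=S&(W[...,2]>110)&(W[...,2]<130); q=W[m]; print("rim",m.sum(),np.median(q,0).round(1),cv2.minEnclosingCircle(q[:,:2].astype(np.float32)))
    r,g,bb=p[...,0],p[...,1],p[...,2]
    gold=m&(r-bb>60); v,u=np.nonzero(gold); print("gold",len(u),u.mean(),v.mean())
    pg=onplane(c,np.c_[u,v],120); 
    # outer contour of head
    cs,_=cv2.findContours(m.astype(np.uint8),cv2.RETR_EXTERNAL,cv2.CHAIN_APPROX_NONE); co=max(cs,key=cv2.contourArea)[:,0]
    P=onplane(c,co,120); print("head circ",circ(P))
    print("gold circ mean",pg.mean(0))
    x,y,_=circ(P); cx,cy=(pg[:,0].min()+pg[:,0].max())/2,(pg[:,1].min()+pg[:,1].max())/2
    for (ox,oy) in ((x,y),):
        a=np.degrees(np.arctan2(pg[:,1]-oy,pg[:,0]-ox)); H=np.histogram(a,36,(-180,180))[0]; print(H)
        z=np.exp(2j*np.radians(a)).mean(); print("arc axis",np.degrees(np.angle(z))/2, abs(z))
E
```

```text
top bench z 0.6870131713887596 3.0553792360416137
comp [228, 160, 20, 18, 271] [238.1 168.6] [661.2 238.4  42.6] 49.0
  cap 23 [662.5 232.6  46.7]
comp [264, 190, 20, 20, 335] [273.4 199.4] [574.6 136.   56.1] 86.0
  top z>68 102 [575.1 136.5  80.5] 80.58897961900348 (575.6569213867188, 137.2620849609375, 50.84105682373047, 13.8095064163208, 50.069149017333984) pca 49.7939744365124 [14.06241756 51.41938763]
  cap 232 [574.1 136.   54.7]
rim 401 [ 597.  -140.9  120.3] ((597.1790771484375, -141.6449432373047), 35.32499313354492)
gold 92 380.7608695652174 190.3586956521739
head circ (np.float64(597.5959843580636), np.float64(-141.29598879236914), np.float64(33.27475782486112))
gold circ mean [ 596.06765566 -145.53844887  120.        ]
[0 3 4 5 4 4 4 4 4 2 5 3 4 5 3 2 0 0 0 2 2 2 3 2 3 1 2 2 3 3 3 1 3 4 0 0]
arc axis 85.53081600414778 0.1911188836333811
side bench z 0.25245648994059416 2.9764187178969195
comp [293, 150, 18, 16, 243] [301.8 156.8] [575.5 279.8  54. ] 81.4
  top z>68 50 [575.  279.2  74.2] 74.12260213901574 (575.5481567382812, 278.17584228515625, 20.371328353881836, 41.714
[... 194 characters left out ...]
22, 25, 343] [307.1 189. ] [570.8 124.6  56.5] 85.7
  top z>68 113 [569.8 131.9  77.6] 78.7848028243107 (569.86474609375, 134.28775024414062, 54.356563568115234, 16.028766632080078, 51.92702865600586) pca 50.06657734190226 [14.59712764 53.98730772]
  cap 179 [574.  122.4  54.2]
rim 596 [ 593.2 -153.5  120. ] ((593.08740234375, -146.6390380859375), 36.6241340637207)
gold 119 336.38655462184875 247.01680672268907
head circ (np.float64(592.777054308972), np.float64(-149.84839397808514), np.float64(35.784808505527856))
gold circ mean [ 594.98050868 -144.40520671  120.        ]
[3 2 2 3 3 3 3 2 4 2 3 3 3 3 4 2 3 2 0 2 5 6 6 6 5 7 5 4 5 5 5 4 4 0 0 0]
arc axis 80.23208460263588 0.20957714235119226
```

Run:
```python
from h import *
from scipy.optimize import least_squares
for n in("top","side"):
    c=optics.camera_params(n); p=np.load(f"pics/{n}0_p.npy")
    # resample to world plane z=120, 0.5mm grid around pot
    xs=np.arange(550,645,.5); ys=np.arange(-95,-190,-.5)
    X,Y=np.meshgrid(xs[::-1],ys,indexing="ij"); P=np.c_[X.ravel(),Y.ravel(),np.full(X.size,120.)]
    C=P@c["R"].T+c["t"]; s=C[:,:2]/C[:,2:]; s=s*(1+c["k1"]*(s**2).sum(1))[:,None]
    uv=(s@c["mtx"][:2,:2].T+c["mtx"][:2,2]).astype(np.float32).reshape(*X.shape,2)
    o=cv2.remap(p,uv[...,0],uv[...,1],cv2.INTER_LINEAR); f=o.astype(int)
    gold=(f[...,0]-f[...,2]>50); white=(f.min(-1)>(170 if n=="top" else 165))
    G=np.c_[X[gold],Y[gold]]; Wh=np.c_[X[white],Y[white]]
    cs,_=cv2.findContours((white|gold).astype(np.uint8),cv2.RETR_EXTERNAL,cv2.CHAIN_APPROX_NONE)
    co=max(cs,key=cv2.contourArea)[:,0]; Q=np.c_[X[co[:,1],co[:,0]],Y[co[:,1],co[:,0]]]
    print(n,"outer",np.round(circ(Q),2),cv2.minEnclosingCircle(Q.astype(np.float32)))
    g8=gold.astype(np.uint8); cs,_=cv2.findContours(g8,cv2.RETR_EXTERNAL,cv2.CHAIN_APPROX_NONE)
    print(" gold blobs",[ (X[k[:,0,1],0].min(),X[k[:,0,1],0].max(),cv2.contourArea(k)) for k in cs if cv2.contourArea(k)>50])
    x,y,r=circ(Q)
    A=np.degrees(np.arctan2(Y-y,X-x)); R=np.hypot(X-x,Y-y); band=(R>18.5)&(R<22.5)
    g=(f[...,0]-f[...,2])
    H=[int(g[band&(abs((A-a+180)%360-180)<5)].mean()) for a in range(-180,180,10)]; print(H)
    L=[int(f.sum(-1)[band&(abs((A-a+180)%360-180)<5)].mean()) for a in range(-180,180,10)]; print(L)
    z=sum(h*np.exp(2j*np.radians(a)) for h,a in zip(H,range(-180,180,10))); print("arc axis",np.degrees(np.angle(z))/2)
    big=cv2.resize(o[:,:,::-1],None,fx=2,fy=2); 
    if n=="top": keep=big
cv2.imwrite("pics/pot_rect.png",np.hstack([keep,big]))
from plant import ctrl,sensors
import math
for a in (50,230):
  for (pos,b) in (((575.3,136.9,100),a),((597,-143,180),a-55),((597,-143,180),a-139),((597,-143,180),a+125),((597,-143,180),a+41)):
    t=math.radians(b); Rm=np.array([[math.cos(t),math.sin(t),0],[math.sin(t),-math.cos(t),0],[0,0,-1]])
    q=ctrl.solve_ik(pos,Rm); print(a,b,None if q is None else np.round(q,2))
```

```text
top outer [ 596.97 -141.51   29.29] ((596.25, -140.5), 32.35071563720703)
 gold blobs [(np.float64(566.0), np.float64(582.5), 487.0), (np.float64(587.5), np.float64(611.5), 805.0), (np.float64(574.5), np.float64(619.0), 1588.5), (np.float64(575.5), np.float64(619.0), 1424.5)]
[2, 46, 100, 107, 105, 104, 108, 109, 102, 98, 104, 103, 105, 105, 105, 90, 33, 1, 5, 57, 102, 96, 94, 91, 88, 86, 81, 96, 94, 91, 97, 91, 92, 96, 73, 15]
[271, 279, 335, 350, 360, 359, 351, 357, 372, 374, 375, 368, 343, 327, 325, 302, 258, 260, 268, 311, 351, 338, 346, 343, 343, 351, 348, 361, 367, 362, 364, 368, 355, 347, 321, 280]
arc axis 84.47154596146622
side outer [ 594.23 -144.58   31.93] ((594.4293823242188, -144.3035888671875), 32.7921257019043)
 gold blobs [(np.float64(573.0), np.float64(614.5), 1375.5), (np.float64(573.0), np.float64(615.0), 1916.5)]
[29, 35, 66, 77, 77, 74, 74, 74, 72, 71, 74, 74, 76, 76, 76, 71, 51, 31, 42, 59, 69, 68, 64, 65, 61, 61, 61, 65, 64, 65, 69, 70, 72, 72, 68, 52]
[286, 332, 412, 442, 442, 438, 440, 441, 433, 435, 429, 435, 423, 410, 408, 389, 322, 279, 319, 389, 447, 454, 461, 461, 459, 461, 462, 472, 477, 475, 474, 462, 449, 439, 407, 344]
arc axis -88.08957987346987
50 50 [ 0.09  0.41  1.63 -0.    1.1   0.79]
50 -5 [-0.38  0.36  1.52 -0.    1.27  1.28]
50 -89 [-0.38  0.36  1.52 -0.    1.27  2.75]
50 175 [-0.38  0.36  1.52 -0.    1.27 -1.86]
50 91 [-0.38  0.36  1.52 -0.    1.27 -0.39]
230 230 [ 0.09  0.41  1.63 -0.    1.1  -2.36]
230 175 [-0.38  0.36  1.52 -0.    1.27 -1.86]
230 91 [-0.38  0.36  1.52 -0.    1.27 -0.39]
230 355 [-0.38  0.36  1.52 -0.    1.27  1.28]
230 271 [-0.38  0.36  1.52 -0.    1.27  2.75]
```

View pics/pot_rect.png

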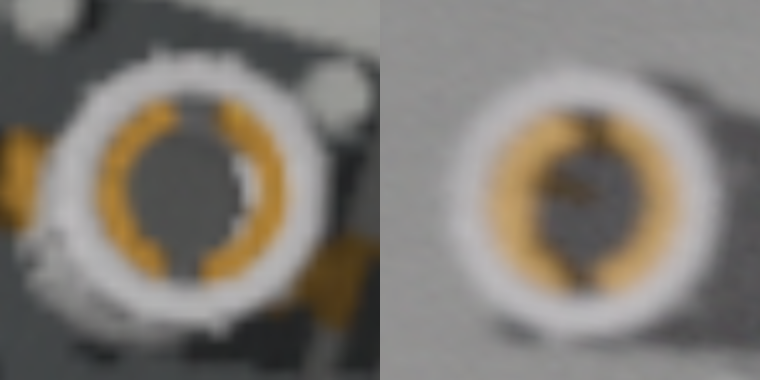

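The rectified pot shows the ring centred at (597,-143) from the top camera and (594,-146) from the side camera. The notches are at about −6° in both. The two cameras differ by about 3 mm, so I'll take the mean and check again with the insert in the hand. Now the pick.

```bash
cat >> h.py <<'E'
import math
def Rz(b):
    t=math.radians(b); return np.array([[math.cos(t),math.sin(t),0],[math.sin(t),-math.cos(t),0],[0,0,-1.]])
def st():
    s=sensors.read_state(); print("t%.2f"%s["t"],"pos",np.round(s["eef_pos"],1),"F",np.round(s["force"],1),"M",np.round(s["wrist_torque"],2),"w%.1f"%s["grip_width"]); return s
E
python3 - <<'E'
from h import *
st()
ctrl.gripper_to(50)
ctrl.move_ptp((574,135.8,180),Rz(230)); st()
print(ctrl.move_l((574,135.8,84),vel=60,threshold=5)); st()
p,d=optics.grab_frame("side"); cv2.imwrite("pics/pick.png",cv2.resize(p[100:250,220:420,::-1],None,fx=4,fy=4,interpolation=cv2.INTER_CUBIC))
E
```

```text
t0.10 pos [ 143.7 -556.1  255.2] F [ 0.1 -0.4  0.3] M [ 0.05 -0.01 -0.02] w85.2
t3.42 pos [574.3 135.  180.1] F [-0.2  0.4 -1. ] M [-0.02 -0.02  0.03] w49.8
False
t5.17 pos [574.4 135.9  84.5] F [ 0.5 -0.1  0.3] M [-0.05  0.    0.01] w49.8
```

View pics/pick.png

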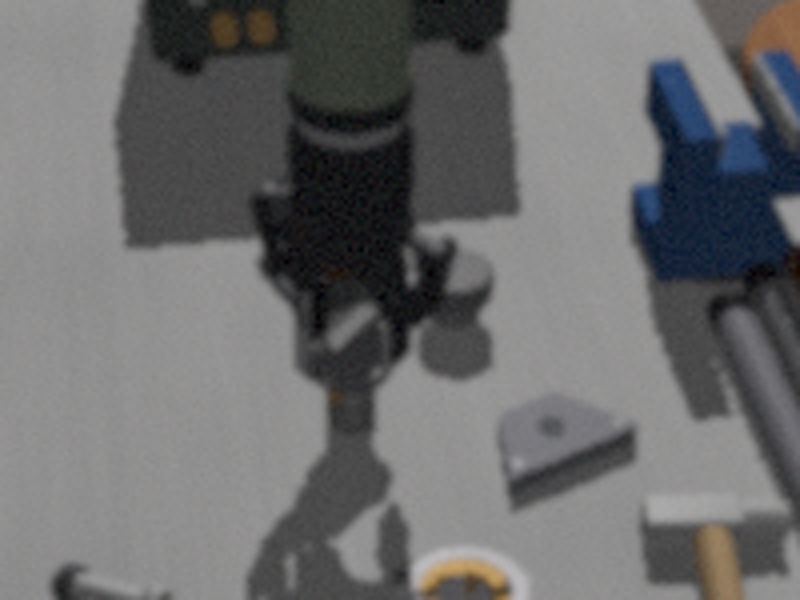

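The bar at (350,330) lies between the fingers, and the plug behind is clear. Grip, lift and carry to a hover over the pot.

Run:
```python
from h import *
ctrl.gripper_to(8,force=60); st()
ctrl.move_l((574,135.8,225),vel=150); st()
X,Y=595.5,-144.5
ctrl.move_ptp((X,Y,225),Rz(174)); st()
ctrl.move_l((X,Y,192),vel=60); ctrl.hold(.2); st()   # foot ~ 192-84=108+... 
for n in("top","side"):
    p,d=optics.grab_frame(n); np.save(f"pics/{n}1_p.npy",p); np.save(f"pics/{n}1_d.npy",d); cv2.imwrite(f"pics/hov_{n}.png",cv2.resize(p[130:280,280:480,::-1] if n=="top" else p[160:310,240:440,::-1],None,fx=4,fy=4,interpolation=cv2.INTER_CUBIC))
```

```text
t5.64 pos [574.1 135.8  84.2] F [-0.6  0.4  2. ] M [-0.01  0.04 -0.03] w12.6
t6.73 pos [573.1 135.7 223.6] F [-0.9 -0.2 -2. ] M [0.   0.02 0.01] w13.1
t7.82 pos [ 595.4 -143.3  224.5] F [ 0.4  0.1 -1.2] M [0.05 0.04 0.  ] w12.7
t8.72 pos [ 595.8 -144.6  192.5] F [-0.5  0.1 -1.1] M [0.05 0.04 0.1 ] w13.2
```

```bash
ls pics
```

```text
hov_side.png
hov_top.png
pick.png
pot_rect.png
side0.png
side0_d.npy
side0_p.npy
side1_d.npy
side1_p.npy
top0.png
top0_d.npy
top0_p.npy
top1_d.npy
top1_p.npy
z1.png
```

View pics/hov_side.png

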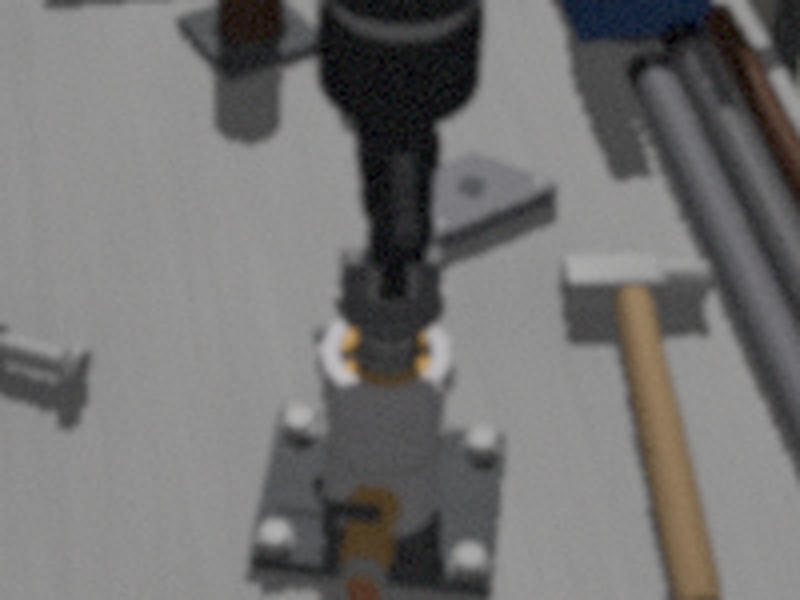

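View pics/hov_top.png

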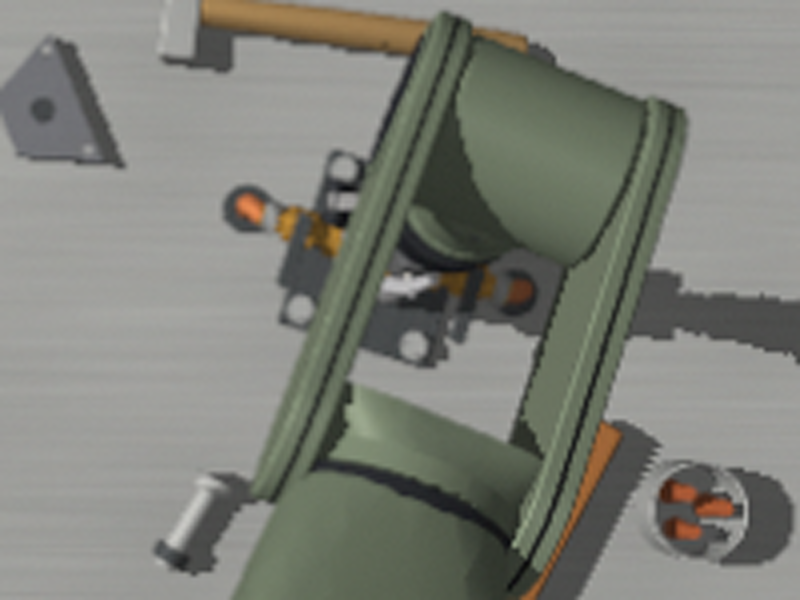

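The side view shows the insert upright in the grip, its stem (388,350) centred on the ring (387,350). The foot is already about 12 mm in the bore with no contact force. Lowering by feel.

Run:
```python
from h import *
X,Y=595.5,-144.5
print(ctrl.move_l((X,Y,176),vel=30,threshold=5)); st(); ctrl.hold(.1); st()
print(ctrl.move_l((X,Y,169.5),vel=10,threshold=5)); st(); ctrl.hold(.2);st()
```

```text
False
t9.50 pos [ 595.5 -144.5  175.9] F [ 0.1  0.7 -2. ] M [ 0.01  0.   -0.05] w12.7
t9.60 pos [ 595.7 -144.6  176.3] F [-0.4  0.  -2.3] M [-0.04 -0.    0.03] w12.7
False
t10.40 pos [ 595.6 -144.5  170. ] F [-2.1  0.3  2.7] M [0.11 0.28 0.  ] w12.7
t10.60 pos [ 595.5 -144.5  169.8] F [-1.5  0.9  1.6] M [ 0.11  0.31 -0.03] w12.8
```

Run:
```python
from h import *
X,Y=595.0,-144.5
ctrl.move_l((X,Y,169.5),vel=10); st()
for z in (168.5,167.5,166.5):
    r=ctrl.move_l((X,Y,z),vel=10,threshold=8); ctrl.hold(.15); s=st()
    if r or s["force"][2]>9: print("stop",r); break
```

```text
t10.85 pos [ 595.3 -144.5  169.7] F [-0.3  0.5  2. ] M [0.16 0.04 0.01] w12.5
t11.25 pos [ 595.3 -144.5  168.7] F [-0.1  1.3  2.7] M [ 0.21 -0.06  0.02] w12.9
t11.65 pos [ 595.3 -144.5  167.7] F [0.8 1.  3.8] M [ 0.24 -0.15  0.  ] w12.6
t12.05 pos [ 595.2 -144.5  166.7] F [0.5 0.2 4.4] M [ 0.21 -0.23  0.07] w12.9
```

The force rises 0.8 N/mm with depth, like the spring, and the tool is well below lugs-on-ring height. So the lugs are in the notches. Pushing further.

Run:
```python
from h import *
X,Y=595.2,-144.2
ctrl.move_l((X,Y,166.5),vel=10); st()
for z in (164.5,162.5,161,160,159.2):
    r=ctrl.move_l((X,Y,z),vel=12,threshold=8); ctrl.hold(.15); s=st()
    if r or s["force"][2]>16: print("stop",r); break
```

```text
t12.30 pos [ 595.3 -144.4  166.6] F [1.  0.1 4.6] M [ 0.05 -0.23  0.03] w12.7
t12.77 pos [ 595.3 -144.4  164.8] F [-0.1  0.2  5.9] M [ 0.05 -0.11 -0.01] w12.6
t13.23 pos [ 595.3 -144.4  163.1] F [-0.8  0.6  6.2] M [0.08 0.04 0.01] w12.9
t13.66 pos [ 595.4 -144.4  161.9] F [-0.2  0.5  8.3] M [ 0.08  0.03 -0.04] w12.5
t14.06 pos [ 595.4 -144.4  161. ] F [-0.8  1.4  8.2] M [0.13 0.07 0.05] w12.9
t14.46 pos [ 595.4 -144.4  160.4] F [0.4 1.1 8.5] M [ 0.14  0.14 -0.02] w12.9
```

Run:
```python
from h import *
X,Y=595.2,-144.4
for z in (158.5,157.8,157.2):
    r=ctrl.move_l((X,Y,z),vel=8,threshold=8); ctrl.hold(.15); s=st()
    if r or s["force"][2]>16 or s["eef_pos"][2]<158.9: print("stop",r); break
```

```text
t14.86 pos [ 595.4 -144.5  159.7] F [-0.4  0.3  9.6] M [ 0.19  0.2  -0.  ] w12.8
t15.26 pos [ 595.5 -144.5  159.2] F [-1.5  1.2  9.5] M [0.23 0.24 0.03] w13.0
t15.66 pos [ 595.5 -144.5  158.6] F [-1.   2.2 10.1] M [0.24 0.25 0.03] w12.9
stop False
```

Now turning clockwise in small steps, watching the torque.

Run:
```python
from h import *
X,Y,Z=595.2,-144.4,157.2
for a in (171,168,164,160,155):
    r=ctrl.move_l((X,Y,Z),Rz(a),vel=10,threshold=8); ctrl.hold(.1); s=st()
    e=s["eef_rot"]; ya=np.degrees(np.arctan2(e[1][0],e[0][0])); print(a,"yaw",round(ya,1))
    if r or abs(s["wrist_torque"][2])>.4: print("stop",r); break
```

```text
t16.01 pos [ 595.6 -144.6  158.7] F [-1.1  0.2 10.4] M [ 0.24  0.21 -0.04] w12.5
171 yaw 171.0
t16.36 pos [ 595.7 -144.7  158.8] F [-0.1  1.1 10.3] M [ 0.19  0.13 -0.03] w12.9
168 yaw 168.0
t16.71 pos [ 595.8 -144.8  158.8] F [-0.   1.7  9.8] M [ 0.15  0.15 -0.11] w12.5
164 yaw 164.0
t17.06 pos [ 595.8 -144.8  158.8] F [-0.9  0.5 10.9] M [ 0.09  0.21 -0.01] w13.0
160 yaw 160.0
t17.41 pos [ 595.7 -144.8  158.8] F [-0.3  1.9  9.9] M [ 0.14  0.16 -0.06] w12.4
155 yaw 155.0
```

It turned 19° without resistance, so the lugs are below the ring. Continuing to the stop.

Run:
```python
from h import *
X,Y,Z=595.2,-144.4,157.2
def step(a,lim):
    r=ctrl.move_l((X,Y,Z),Rz(a),vel=10,threshold=10); ctrl.hold(.1); s=st()
    e=s["eef_rot"]; print(a,"yaw",round(np.degrees(np.arctan2(e[1][0],e[0][0])),1))
    return r or abs(s["wrist_torque"][2])>lim
for a in [145,135,125,115,108,104,102,100,98,96,94,93,92,91,90,89,88,87,86,85,84]:
    if step(a,.35): print("STOP"); break
```

```text
t17.83 pos [ 595.7 -144.7  158.8] F [-0.5  1.5 10. ] M [ 0.21  0.16 -0.02] w12.8
145 yaw 145.0
t18.26 pos [ 595.6 -144.8  158.8] F [-1.3  0.4  9.7] M [ 0.15  0.21 -0.03] w12.6
135 yaw 135.0
t18.68 pos [ 595.5 -144.7  158.7] F [-1.6  0.6 10.1] M [ 0.22  0.29 -0.  ] w12.7
125 yaw 125.0
t19.11 pos [ 595.6 -144.8  158.7] F [-0.3  0.8 10.1] M [ 0.19  0.27 -0.02] w12.8
115 yaw 115.0
t19.48 pos [ 595.5 -144.6  158.7] F [-0.5  1.5  9.8] M [ 0.24  0.27 -0.07] w12.8
108 yaw 108.0
t19.83 pos [ 595.5 -144.6  158.7] F [-1.4  1.9  9.3] M [ 0.2   0.28 -0.04] w13.0
104 yaw 104.0
t20.18 pos [ 595.5 -144.6  158.7] F [-1.1  1.6  9.6] M [ 0.23  0.24 -0.01] w12.7
102 yaw 102.0
t20.53 pos [ 595.5 -144.6  158.7] F [ 0.   1.8 10.2] M [0.24 0.28 0.  ] w12.5
100 yaw 100.0
t20.88 pos [ 595.5 -144.6  158.7] F [-2.1  1.4  9.5] M [ 0.2   0.28 -0.07] w12.3
98 yaw 98.0
t21.23 pos [ 595.5 -144.6  158.7] F [ 0.1  1.2 10.2] M [ 0.23  0.27 -0.01] w12.7
96 yaw 96.0
t21.58 pos [ 595.4 -144.6  158.7] F [-0.9  1.4 10.5] M [0.22 0.3  0.1 ] w13.0
94 yaw 94.0
t21.93 pos [ 595.2 -144.6  158.7] F [-1.9  1.5 10.9] M [0.22 0.34 0.17] w12.7
93 yaw 93.0
t22.28 pos [ 595.  -144.5  158.7] F [-1.7  1.8 10.3] M [0.23 0.46 0.14] w12.5
92 yaw 92.0
t22.63 pos [ 594.9 -144.5  158.6] F [-2.8  2.3 11.6] M [0.3  0.52 0.28] w12.3
91 yaw 91.1
t22.98 pos [ 594.9 -144.5  158.7] F [-2.7  1.4 11.6] M [0.24 0.57 0.57] w12.9
90 yaw 90.1
STOP
```

Torque starts rising at about 94° and is firm at 91–90° (0.57 Nm), so the stop is at about 92°. That puts the pocket centre at about 95–96°. I'll back off to it, let the spring lift gently, and feel for the pocket.

Run:
```python
from h import *
X,Y,Z=595.2,-144.4,157.2
ctrl.move_l((X,Y,Z),Rz(93),vel=10);ctrl.hold(.1); st()
ctrl.move_l((X,Y,Z),Rz(95),vel=10);ctrl.hold(.1); st()
for z in (158.5,159.5,160.5,161.2,161.8,162.4,163,163.5,164):
    ctrl.move_l((X,Y,z),vel=10); ctrl.hold(.12); s=st()
    if s["force"][2]<2: break
```

```text
t23.33 pos [ 595.  -144.6  158.6] F [-1.8  1.1 10.4] M [0.25 0.45 0.1 ] w12.5
t23.68 pos [ 595.1 -144.6  158.6] F [-1.7  1.4  9.4] M [0.24 0.45 0.03] w12.7
t24.08 pos [ 595.2 -144.6  159.7] F [-0.5  0.9  9.3] M [ 0.18  0.35 -0.04] w12.3
t24.45 pos [ 595.1 -144.6  160.5] F [-1.4  0.1  9.2] M [0.15 0.26 0.  ] w12.6
t24.82 pos [ 595.1 -144.6  161.3] F [-0.5 -0.   7.4] M [0.12 0.26 0.05] w13.0
t25.18 pos [ 595.1 -144.6  161.9] F [-0.1  0.6  7.5] M [ 0.16  0.25 -0.01] w13.0
t25.55 pos [ 595.1 -144.6  162.4] F [0.2 0.6 7.3] M [ 0.13  0.16 -0.03] w12.8
t25.92 pos [ 595.1 -144.6  163. ] F [-1.1  1.3  6.4] M [0.14 0.19 0.01] w12.5
t26.28 pos [ 595.1 -144.6  163.1] F [ 0.3 -1.   6.4] M [ 0.02  0.01 -0.07] w13.1
t26.65 pos [ 595.  -144.5  163.2] F [1.2 0.1 2.7] M [-0.1  -0.08 -0.03] w12.8
t27.02 pos [ 595.  -144.5  163.3] F [ 3.  -1.2 -2.7] M [-0.33 -0.48 -0.02] w12.7
```

It rose to 163.2 and is held there, about 3 mm above where the bare ring underside would have stopped it. So the lugs are in the pockets. A light backward twist to confirm, then release.

Run:
```python
from h import *
X,Y,Z=595.1,-144.5,163.4
ctrl.move_l((X,Y,Z),Rz(95),vel=10);ctrl.hold(.1); st()
for a in (97,99,100,101,102):
    ctrl.move_l((X,Y,Z),Rz(a),vel=10);ctrl.hold(.1); s=st()
    if abs(s["wrist_torque"][2])>.3: print("blocked at",a);break
ctrl.move_l((X,Y,Z),Rz(95.5),vel=10);ctrl.hold(.1); st()
ctrl.gripper_to(30); st()
ctrl.move_l((X,Y,Z+20),vel=30); st()
ctrl.move_l((X,Y,230),vel=150)
ctrl.move_ptp((450,150,300),Rz(130)); st()
for n in("top","side"):
    p,d=optics.grab_frame(n); np.save(f"pics/{n}2_p.npy",p); np.save(f"pics/{n}2_d.npy",d)
    cv2.imwrite(f"pics/end_{n}.png",p[:,:,::-1])
    cv2.imwrite(f"pics/endz_{n}.png",cv2.resize(p[150:225,330:430,::-1] if n=="top" else p[210:310,270:400,::-1],None,fx=6,fy=6,interpolation=cv2.INTER_CUBIC))
    W=cloud(n,d); m=(np.hypot(W[...,0]-595.5,W[...,1]+144.5)<32)&(W[...,2]>140)
    t=W[m]
    if len(t): e,v=np.linalg.eigh(np.cov(t[:,:2].T)); print(n,"bar",len(t),t.mean(0).round(1),np.median(t[:,2]),"yaw",np.degrees(np.arctan2(v[1,1],v[0,1])))
    cap=W[(np.hypot(W[...,0]-595.5,W[...,1]+144.5)<32)&(W[...,2]>122)&(W[...,2]<140)]; print("cap z",np.median(cap[:,2]))
```

```text
t27.37 pos [ 595.  -144.5  163.2] F [ 1.7 -1.9 -1.8] M [-0.23 -0.36 -0.  ] w12.5
t27.72 pos [ 594.8 -144.4  163.2] F [ 1.1 -1.6 -2.1] M [-0.25 -0.19  0.07] w12.6
t28.07 pos [ 594.8 -144.4  163.2] F [ 1.5 -0.  -1.4] M [-0.07 -0.07  0.01] w12.9
t28.42 pos [ 594.8 -144.3  163.2] F [ 0.7  0.8 -1.7] M [-0.04  0.09 -0.07] w12.9
t28.77 pos [ 594.8 -144.3  163.2] F [ 0.8 -0.1 -2. ] M [ 0.03  0.18 -0.1 ] w12.9
t29.12 pos [ 594.8 -144.3  163.2] F [-0.2  0.2 -1.8] M [ 0.11  0.3  -0.14] w12.5
t29.48 pos [ 595.  -144.5  163.2] F [-0.8  0.1 -2.3] M [ 0.09  0.21 -0.13] w12.7
t29.79 pos [ 595.8 -144.8  164.2] F [-0.2  0.5 -0.1] M [-0.02  0.03  0.01] w29.8
t30.61 pos [ 595.  -144.4  183.3] F [ 0.9 -0.8 -0.3] M [0.   0.03 0.06] w30.0
t32.33 pos [450.4 149.3 299.5] F [-0.7 -0.7  0.7] M [0.04 0.01 0.03] w29.9
top bar 126 [ 597.2 -141.1  158.1] 158.93175552494233 yaw 95.15863026723665
cap z 133.54734196289803
side bar 206 [ 592.1 -151.5  155.2] 158.1772518248248 yaw 98.04466369378311
cap z 133.45663104588576
```

View pics/end_top.png

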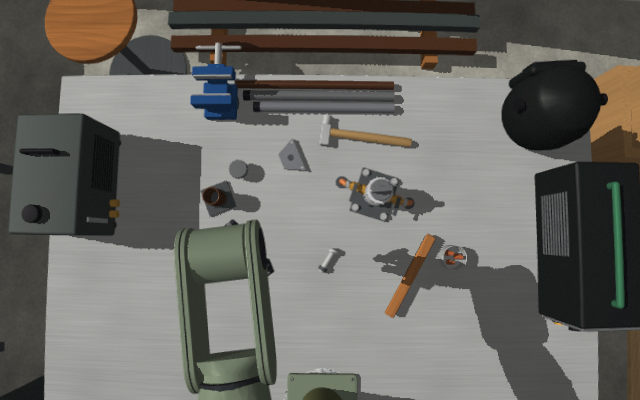

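View pics/endz_side.png

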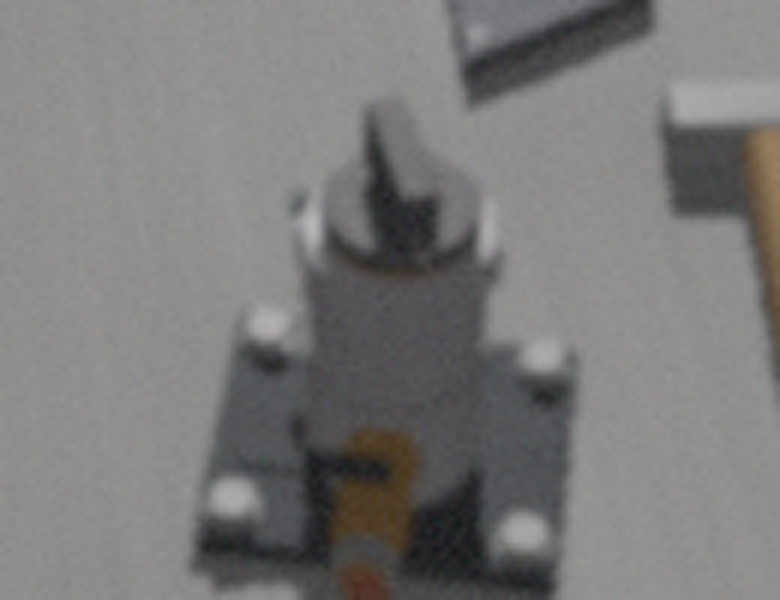

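The top view shows the insert in the pot at (380,190) with its bar across the notch line, and everything else where it was. The bar top is 159 mm high, as expected when locked. Handing in.

Run:
```python
from h import *
ctrl.finish_job()
```

```text
the job is handed in; nothing more can be done
```

The strainer insert is back in the pot and locked, and I handed the job in at about 32 s of the 72 s allowed.

**What I did:**
- I gripped the insert by its bar and lowered it by feel. The lugs went into the notches on the first try, at about −6°.
- I pushed it down with about 10 N against the spring and turned it clockwise about 82° to the stop. It met the stop softly, at about 0.6 Nm and under 12 N.
- I backed off about 4° to centre the lugs in the pockets, let the spring lift it, and released.

**Last checks:**
- **Height:** the insert rose about 3 mm into the pockets and held against a light upward pull. After release the bar top measured 158–159 mm in the two cameras, against 159 mm expected when locked.
- **Bar direction:** the bar stands at about 95° in the top camera and 98° in the side camera.
- **Surroundings:** the robot is clear, and nothing else in the top view appears to have moved.

**Weaker or disagreeing checks:**
- **Camera offset:** the two cameras differed by about 3 mm on the pot position, so I used their mean.
- **Back-twist test:** turning it anticlockwise to 102°, about 6° past the pocket centre, met only a slight torque of 0.14 Nm. That never became a hard block, so the evidence that it is locked is mainly the height and the pull.

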